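Fit a centrifuge rotor and prove its lock

TASK

Put the white eight-hole rotor into the mini centrifuge: set it on the spindle and press it down, without forcing it, until it clicks fully home. Then prove that the lock holds: pull the rotor straight up with slowly rising force, keep about 15 N on it for half a second, never more than 20 N, and let go, leaving it locked fully home and everything else on the bench where it is.

Things in the scene. Friction and masses are not known exactly. Their poses are not given: they have to be found in the camera images.
- rotor: the eight-hole centrifuge rotor: white, round, 86 mm across at its foot, with a ring of eight dark tube holes in its dished top and an orange knob in the middle. About 0.16 kg (may differ by some 40 %). Origin at the centre of the underside, z up through the knob. The dish's rim is 36 mm above the underside, the knob's top 66 mm. It may be fitted at any angle about z.
- knob (a point): the rotor's orange knob, an upright cylinder 24 mm in diameter: the point on its axis 56 mm above the rotor's underside and 10 mm below the knob's top. The knob stands free above the dish's rim for 30 mm.
- bore (a point): the mouth of the rotor's central bore, at the centre of its underside: 20 mm in diameter and 5 mm deep, then it opens into a hollow 31 mm wide, up to 28 mm above the underside. The 5 mm thick edge round the bore is the lip that the catches lock over.
- centrifuge: mini bench centrifuge, white housing, fixed: 190 mm long (x -105 to +85 mm), 160 mm wide, top rim 93 mm above the bench, round bowl 116 mm across and 41 mm deep. Origin on the bench below the bowl's centre, x towards the hinge (control panel looks to -x), z up. Its clear dome lid stands open, leaning back from the hinge at x = +88 mm, to 250 mm above the bench.
- spindle: the centrifuge's upright spindle in the middle of the bowl: a flange 48 mm across, on which the rotor's underside comes to rest, and a shaft on it. It does not turn; the motor's firm rubber mounts let it give a fraction of a millimetre up or down under load. Origin at the centre of the flange's top face, 60 mm above the bench, z up.
- shaft_top (a point): the tip of the spindle's shaft, 25.5 mm above the flange. The shaft is 18 mm in diameter for the first 17 mm, then tapers to 8 mm at the tip.
- lock: three brass spring catches round the shaft, tips 7 to 10 mm above the flange, sticking out 3.5 mm. A rotor set on the shaft rests on them 12 to 16 mm above the flange; pressed with 7 to 18 N it pushes them in, they click out above its lip and it sits on the flange. Locked, it has 1 to 3.5 mm of upward play (it differs), then they hold, far beyond 20 N. Unclicked it lifts off. Pose: the spindle's.
- strip_rotor: the other rotor, not for this job: blue plastic, with two straight rows of small strip-tube holes, 80 mm across, 66 mm tall, grey knob 24 mm in diameter; origin at the centre of its underside, z up
- beaker: glass beaker, 68 mm across, 90 mm tall; origin at the centre of its underside
- jar_a: amber sample jar with white cap, 52 mm across, 62 mm tall; origin at the centre of its underside
- jar_b: amber sample jar with white cap, 52 mm across, 62 mm tall; origin at the centre of its underside
- wash_bottle: white bottle with red cap, 60 mm across, 170 mm tall; origin at the centre of its underside
- petri_dish: clear Petri dish, 90 mm across, 13 mm tall; origin at the centre of its underside
- tweezers: steel tweezers lying flat, 124 mm long along their x axis, 7 mm tall; origin at the centre of the underside
- tube_rack: blue rack with small tubes, 60 x 130 x 46 mm; origin at the centre of its underside

How it is judged:
By the outcome, as a careful person would: the job done as asked, in the order asked, and still so for the second after the job is handed in, with the robot touching nothing.
It also fails if it takes over 67 s, if anything falls off the work surface, if the arm or the gripper's body presses on something with over 40 N, if the wrist force passes 120 N, or if a joint passes its speed limit or range.

ROBOT

A 7-joint arm with a two-finger parallel gripper is mounted at the origin on the work surface. World frame = base frame: x ahead of the robot, y to its left, z up, the work surface at z = 0. Lengths are in m, angles in rad, forces in N, time in s.
With the tool pointing down it reaches from about 0.4 to 0.75 m from the base axis. Payload 19.5 kg.
Tool frame: the origin (TCP) lies midway between the tips of the shut fingers; the grasp point (between the pads) lies 19 mm behind it (arm.grasp_offset is the distance from the TCP to the grasp point, in m); z points along the fingers, y is the line along which they close (so a half turn about z gives the same grasp; the last joint's range is limited). The gripper opens to 85 mm and grips with 20 to 120 N. Pads are 22 mm wide; open, the fingers measure 114 mm over their backs; the gripper's body (76 mm by 85 mm) begins 54 mm behind the grasp point. The pads swing forward as they close: fully open they stand 13 mm farther back than shut.
Start: joints at [-1.303, 0.707, -0.028, 1.485, 0.022, 0.951, -0.075], TCP at [0.175, 0.548, 0.231] pointing down, gripper open.
Joint ranges: [-2.71, 2.71], [-0.32, 2.16], [-1.57, 1.52], [0, 2.45], [-1.46, 4.6], [0, 2.02], [-2.83, 2.83]. Speed limits (rad/s): [1.89, 1.89, 2.57, 2.57, 3.01, 3.01, 3.01].

INTERFACE

Orientations are given as a unit quaternion [x, y, z, w].
In Python, from plant import arm, cams, job gives the robot as it stands. The module is installed in compiled form; this text tells all that it offers.
- The arm moves only by the tool apply_moves, never from a script. Its argument "moves" is one flat list of numbers, 7 for each row, row after row: the turn, a rotation vector about the tool's x, y, z in rad, then the shift along the tool's x, y, z in m, then the closure, from 0 (fully open) to 1 (shut). In form: [ax, ay, az, dx, dy, dz, claw, ax, ay, az, dx, dy, dz, claw, ...]. A call has 1 to 5 rows; each row shifts and turns the commanded pose from where the row before left it, along the tool's axes as they then stand; what a row does not reach is not made up. A row lasts 1/12 s, in which the tool goes at most 41.7 mm and 7.16 degrees, less where a joint would pass 70% of its speed; a pose out of reach is approached as far as the arm can. A call with a gripper value outside its range is refused whole. The fingers move at their own pace and stop on an object; the grip force is fixed at half the most. Time passes only in rows, so rows that do not move let the fingers close. It gives the time, the measured TCP pose, the force, the opening and the grip force at its end, in the units of the state.
- arm.get_state(): the state, without advancing time (a new reading comes with each control period).
- cams.read_camera(name): name is "scene" or "top" or "wrist"; returns the picture (384x512x3 uint8, blue, green, red); there is no depth.
- cams.camera_model(name): a dict with "K" (3x3 intrinsics, pixels), "extrinsics" (4x4, takes a point from world to camera coordinates). Camera axes: x right, y down, z forward; pixel columns grow to the right and rows downward; lengths in m; the calibration is good to about 2 mm. A picture is of the moment at which its call begins: read the wrist's pose just before it. camera_model takes no time and is no camera call; for the wrist camera it gives the pose at the moment of the call.
- job.sign_off(): hands the job in; it is judged then, once.
The state is a dict: "clock": time; "joint_pos": joint angles; "qd": joint speeds; "joint_torque": joint torques, N m; "eef_pos": TCP position; "orientation": TCP orientation; "force": force on the tool from outside, world axes, zero at the start; "moment": the same for the moment, N m; "width": opening from 0.0 (shut) to 1.0 (fully open); "grip_force": force on a finger pad.
Only numpy, scipy, OpenCV 4.12 (cv2) and the standard library are available. Lean on these libraries where they do the work, as an engineer would, in place of code of your own. Each camera call takes 0.05 s, during which the arm holds its last target. There are 200 camera calls.

## Working session

There is one attempt and no reset: what is moved stays moved. The work goes in short steps, Python scripts to look and compute and a tool call to move; the robot and the scene stay as the last step left them, time stands still between calls to the robot, and variables do not carry over. Pictures are saved under pics/ and viewed, at most 10 in all, crops included, and the job is handed in when it is done.

Besides the shell and the picture viewer there is one more tool, called as name(argument=value, ...), one argument or row to a line, values as JSON. apply_moves: Moves the arm, as the interface text tells. Its arguments: {"type":"object","properties":{"moves":{"type":"array"}},"required":["moves"]}

```bash
mkdir -p pics; python3 - <<'E'
from plant import arm,cams
import cv2,numpy as np
s=arm.get_state();print(s)
a=cams.read_camera("scene");b=cams.read_camera("top")
cv2.imwrite("pics/s0.png",a);cv2.imwrite("pics/t0.png",b)
for n in("scene","top","wrist"):
  m=cams.camera_model(n);print(n,np.round(m["K"],1).tolist(),np.round(m["extrinsics"],3).tolist())
E
```

```text
{'clock': 0.0, 'joint_pos': array([-1.30267886,  0.70713071, -0.02761999,  1.48502397,  0.02203259,
        0.95090606, -0.07547834]), 'qd': array([-0.00020282,  0.00029452,  0.00060489,  0.00170611, -0.00035996,
        0.0001243 ,  0.00054301]), 'joint_torque': array([ 1.28912416e-04, -8.83230686e+01,  1.23442512e+00, -2.36162478e+01,
        1.67423801e-02,  6.65774744e-03, -4.35398874e-05]), 'eef_pos': array([0.17523131, 0.54735306, 0.23080565]), 'orientation': array([ 1.54268441e-01,  9.88028800e-01, -5.79450357e-04, -5.83011445e-05]), 'force': array([ 0.43541986, -1.19474401, -0.22535208]), 'moment': array([-0.03575091,  0.01965052, -0.04481556]), 'grip_force': 0.0, 'width': 0.9999263512568277}
scene [[353.9, 0.0, 248.0], [0.0, 353.9, 195.5], [0.0, 0.0, 1.0]] [[-0.44, 0.898, 0.001, 0.3], [0.778, 0.382, -0.498, -0.432], [-0.447, -0.219, -0.867, 1.365], [0.0, 0.0, 0.0, 1.0]]
top [[347.3, 0.0, 251.8], [0.0, 347.3, 189.5], [0.0, 0.0, 1.0]] [[-0.022, -1.0, -0.007, -0.021], [-0.995, 0.022, -0.093, 0.611], [0.093, 0.005, -0.996, 0.928], [0.0, 0.0, 0.0, 1.0]]
wrist [[282.1, 0.0, 259.5], [0.0, 282.1, 190.9], [0.0, 0.0, 1.0]] [[0.304, 0.953, -0.003, -0.574], [0.902, -0.287, 0.321, -0.042], [0.305, -0.1, -0.947, 0.382], [0.0, 0.0, 0.0, 1.0]]
```

View pics/s0.png

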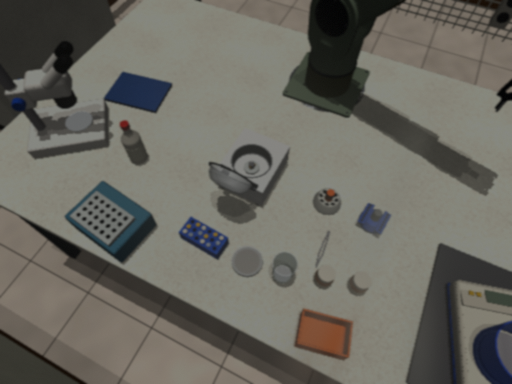

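View pics/t0.png

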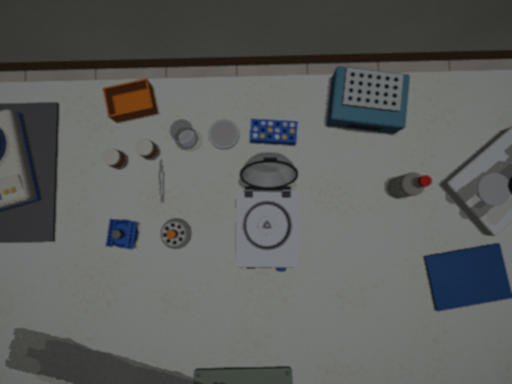

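The rotor (orange knob) is at top-view (171,234), the bowl centre at about (267,225), and the blue strip rotor at (122,234). The lid leans away towards +x, at (268,175).

```bash
cat > h.py <<'E'
import numpy as np,cv2
from scipy.spatial.transform import Rotation as R
from plant import arm,cams,job
def ray(m,uv):
    E=np.array(m["extrinsics"]);d=E[:3,:3].T@np.linalg.inv(m["K"])@[uv[0],uv[1],1]
    return -E[:3,:3].T@E[:3,3],d
def on(m,uv,z):
    c,d=ray(m,uv);return c+d*(z-c[2])/d[2]
def cross(rays):
    A=0;b=0
    for c,d in rays:
        d=d/np.linalg.norm(d);P=np.eye(3)-np.outer(d,d);A=A+P;b=b+P@c
    return np.linalg.solve(A,b)
def proj(m,p):
    E=np.array(m["extrinsics"]);q=np.array(m["K"])@(E[:3,:3]@p+E[:3,3]);return q[:2]/q[2]
def blobs(mask,amin=8):
    n,l,st,c=cv2.connectedComponentsWithStats(mask.astype(np.uint8));return [(c[i].round(1),st[i][:5].tolist()) for i in range(1,n) if st[i][4]>=amin]
def orange(im):
    h=cv2.cvtColor(im,cv2.COLOR_BGR2HSV);return cv2.inRange(h,(4,150,110),(18,255,255))>0
E
python3 - <<'E'
from h import *
R_=[]
for n,f,box in(("scene","pics/s0.png",(300,170,355,225)),("top","pics/t0.png",(150,210,200,255))):
    im=cv2.imread(f);x0,y0,x1,y1=box;m=np.zeros(im.shape[:2],bool);m[y0:y1,x0:x1]=orange(im)[y0:y1,x0:x1]
    b=blobs(m,4);print(n,b)
    c=max(b,key=lambda t:t[1][4])[0];R_.append(ray(cams.camera_model(n),c))
print("knob",cross(R_))
mt=cams.camera_model("top");print(on(mt,c,.06))
im=cv2.imread("pics/t0.png")
g=cv2.cvtColor(im,cv2.COLOR_BGR2GRAY)
for box in((236,196,300,255),(155,212,195,252)):
    x0,y0,x1,y1=box;c=cv2.HoughCircles(cv2.resize(g[y0:y1,x0:x1],None,fx=4,fy=4,interpolation=2),3,1,40,param1=150,param2=20,minRadius=45,maxRadius=110) if 0 else cv2.HoughCircles(cv2.resize(g[y0:y1,x0:x1],None,fx=4,fy=4,interpolation=cv2.INTER_CUBIC),cv2.HOUGH_GRADIENT,1,100,param1=150,param2=20,minRadius=45,maxRadius=110)
    for q in c[0]: u=q[:2]/4+[x0,y0];print(u,q[2]/4,on(mt,u,.093),on(mt,u,.036))
hs=cv2.cvtColor(im,cv2.COLOR_BGR2HSV)
# housing white top: outline
m=np.zeros(g.shape,np.uint8);m[190:275,225:310]=(g[190:275,225:310]>0)
big=cv2.resize(im[120:290,80:320],None,fx=3.3,fy=3.3,interpolation=cv2.INTER_CUBIC);cv2.imwrite("pics/c0.png",big)
E
```

```text
scene [(array([330.3, 192.1]), [328, 190, 6, 5, 24])]
top [(array([170.6, 233.9]), [168, 231, 7, 7, 39])]
knob [0.4948321  0.18012005 0.0650127 ]
[0.49466346 0.18138367 0.06      ]Traceback (most recent call last):
  File "<stdin>", line 13, in <module>
TypeError: 'NoneType' object is not subscriptable
```

apply_moves(
  moves=[0,0,-0.104,0,0,0,0,0,0,-0.104,0,0,0,0,0,0,-0.104,0,0,0,0,0,0,0,-0.024,-0.027,0,0,0,0,0,-0.024,-0.027,0,0],
)

```text
clock: 0.52
eef_pos: [0.2228, 0.4934, 0.2307]
orientation: [-0.003, 1.0, -0.0, -0.0]
force: [1.5, 0.4, -0.7]
width: 1.003
grip_force: 0.0
```

```bash
python3 - <<'E'
from h import *
im=cv2.imread("pics/t0.png");mt=cams.camera_model("top")
x0,y0=230,190
c=cv2.resize(im[y0:280,x0:310],None,fx=7,fy=6.5,interpolation=cv2.INTER_CUBIC);cv2.imwrite("pics/c0.png",c)
for u in([267,225],): print(on(mt,u,.093),on(mt,u,.0855))
s=arm.get_state();print(s["eef_pos"],s["orientation"].round(3))
E
```

```text
[ 0.51279641 -0.07199607  0.093     ] [ 0.51272399 -0.07226648  0.0855    ]
[0.22283253 0.49336613 0.23068206] [-0.003  1.    -0.    -0.   ]
```

View pics/c0.png

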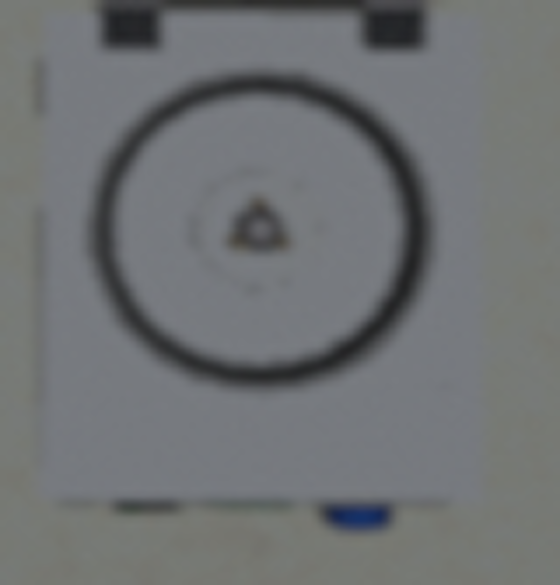

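The crop shows the bowl ring centred at top-view (267.4,225.4), the shaft tip in the middle of it, and the housing square to the world axes.

apply_moves(
  moves=[0,0,0,-0.027,-0.031,0,0,0,0,0,-0.027,-0.031,0,0,0,0,0,-0.027,-0.031,0,0,0,0,0,-0.027,-0.031,0,0,0,0,0,-0.027,-0.031,0,0],
)

```text
clock: 0.93
eef_pos: [0.3596, 0.3372, 0.2312]
orientation: [-0.001, 1.0, -0.0, -0.0]
force: [1.5, 1.3, -0.3]
width: 0.996
grip_force: 0.0
```

apply_moves(
  moves=[0,0,0,-0.027,-0.031,0,0,0,0,0,-0.027,-0.031,0,0,0,0,0,-0.027,-0.031,0,0,0,0,0,-0.027,-0.031,0.01,0,0,0,0,-0.027,-0.031,0.01,0],
)

```text
clock: 1.35
eef_pos: [0.4944, 0.1834, 0.2115]
orientation: [-0.001, 1.0, 0.0, 0.0]
force: [0.5, 0.2, 0.4]
width: 0.998
grip_force: 0.0
```

apply_moves(
  moves=[0,0,0,0,0,0.02,0,0,0,0,0,0,0.02,0,0,0,0,0,0,0.02,0,0,0,0,0,0,0,0,0,0,0,0,0,0,0],
)

```text
clock: 1.77
eef_pos: [0.4929, 0.1852, 0.1514]
orientation: [-0.001, 1.0, -0.0, -0.001]
force: [0.8, 0.3, 1.1]
width: 1.001
grip_force: 0.0
```

```bash
cat > w.py <<'E'
from h import *
import sys
s=arm.get_state();m=cams.camera_model("wrist");im=cams.read_camera("wrist");cv2.imwrite("pics/%s.png"%sys.argv[1],im)
print(s["eef_pos"].round(4),s["orientation"].round(4),s["force"].round(2))
b=blobs(orange(im),30);print(b)
E
cat >> w.py <<'E'
for c,st in b:
    print(on(m,c,.066), on(m,c,.05))
E
python3 w.py w1
```

```text
[0.4929 0.1852 0.1514] [-1.2e-03  1.0e+00 -4.0e-04 -7.0e-04] [0.85 0.27 1.13]
[]
```

View pics/w1.png

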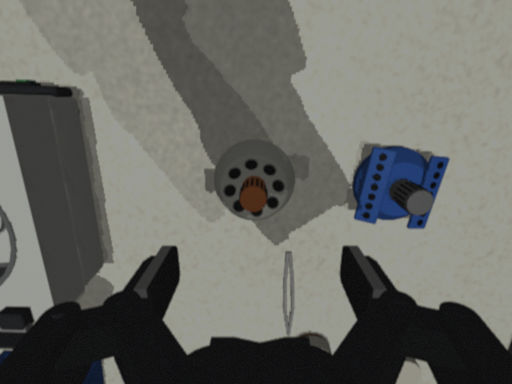

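The rotor is at (255,180), with its knob's top disc at about (254,200) in the arm's shadow. The strip rotor is clear at (400,185).

```bash
cat > k.py <<'E'
from h import *
# knob from whole orange hue blob: ends of silhouette = top disc's far edge
def knob(im,m,ztop,lo=(0,110,30)):
    h=cv2.cvtColor(im,cv2.COLOR_BGR2HSV);M=cv2.inRange(h,lo,(16,255,255))
    n,l,st,c=cv2.connectedComponentsWithStats(M);i=1+np.argmax(st[1:,4]);
    v=h[...,2][l==i];t,_=cv2.threshold(v.reshape(-1,1),0,255,cv2.THRESH_OTSU)
    d=((l==i)&(h[...,2]>t)).astype(np.uint8);d=cv2.morphologyEx(d,cv2.MORPH_OPEN,np.ones((5,5)))
    cs=max(cv2.findContours(d,0,1)[0],key=cv2.contourArea);e=cv2.fitEllipse(cs)
    p=on(m,e[0],ztop);E=np.array(m["extrinsics"]);Z=(E[:3,:3]@p+E[:3,3])[2]
    print("blob",st[i],"disc",np.round(e,1) if 0 else e,"diam mm",e[1][0]*Z/m["K"][0][0]*1e3,e[1][1]*Z/m["K"][0][0]*1e3,"p",p)
    return p
E
python3 - <<'E'
from k import *
im=cv2.imread("pics/w1.png");m=cams.camera_model("wrist")
knob(im,m,.066)
g=cv2.cvtColor(im,cv2.COLOR_BGR2GRAY)
print(arm.get_state()["eef_pos"], proj(m,np.array([.495,.18,.066])))
E
```

```text
blob [239 176  28  37 741] disc ((252.73590087890625, 198.40240478515625), (23.860023498535156, 25.378246307373047), 93.63722229003906) diam mm 20.63534233208436 21.948377392534823 p [0.49473521 0.17932971 0.066     ]
[0.49337303 0.18540273 0.15225682] [253.51205673 198.69243936]
```

apply_moves(
  moves=[0,0,0,-0.0015,-0.006,0.03,0,0,0,0,0,0,0.03,0,0,0,0,0,0,0.03,0,0,0,0,0,0,0.014,0,0,0,0,0,0,0.008,0],
)

```text
clock: 2.23
eef_pos: [0.4947, 0.1794, 0.039]
orientation: [-0.001, 1.0, -0.0, -0.0]
force: [0.1, 0.2, 0.5]
width: 1.002
grip_force: 0.0
```

apply_moves(
  moves=[0,0,0,0,0,0,0,0,0,0,0,0,0,0],
)

```text
clock: 2.4
eef_pos: [0.4953, 0.1795, 0.0408]
orientation: [-0.001, 1.0, 0.0, 0.001]
force: [0.2, -0.2, -0.1]
width: 0.998
grip_force: 0.0
```

apply_moves(
  moves=[0,0,0,0,0,0.002,1,0,0,0,0,0,0,1,0,0,0,0,0,0,1,0,0,0,0,0,0,1,0,0,0,0,0,0,1],
)

```text
clock: 2.82
eef_pos: [0.4949, 0.1793, 0.0379]
orientation: [-0.001, 1.0, 0.0, 0.0]
force: [0.1, -0.9, -0.5]
width: 0.304
grip_force: 0.0
```

apply_moves(
  moves=[0,0,0,0,0,0,1,0,0,0,0,0,0,1,0,0,0,0,0,0,1,0,0,0,0,0,0,1,0,0,0,0,0,0,1],
)

```text
clock: 3.23
eef_pos: [0.4949, 0.1793, 0.0381]
orientation: [-0.001, 1.0, 0.0, 0.0]
force: [-1.3, -0.7, 9.7]
width: 0.26
grip_force: 58.3
```

```bash
python3 - <<'E'
from k import *
for i in range(4):
    s=arm.get_state();m=cams.camera_model("wrist");im=cams.read_camera("wrist");print(s["eef_pos"].round(4),s["force"].round(2),s["width"],s["grip_force"])
cv2.imwrite("pics/w2.png",im);knob(im,m,.066)
E
```

```text
[0.4949 0.1793 0.0381] [-1.27 -0.72  9.66] 0.26037187835313896 58.30592930316925
[0.4949 0.1793 0.0381] [-1.39 -0.03  9.25] 0.26252202721214674 58.30586493015289
[0.4949 0.1794 0.0381] [-1.89  0.31  8.24] 0.25526491534191037 58.305537700653076
[0.495  0.1793 0.0381] [-2.25 -0.23  9.11] 0.2596677838410759 58.305652141571045
blob [ 236  224   48   73 2561] disc ((259.4869079589844, 273.9334411621094), (43.0808219909668, 46.61118698120117), 92.3131332397461) diam mm 20.563662817833666 22.24880325685051 p [0.49259709 0.17929636 0.066     ]
```

View pics/w2.png

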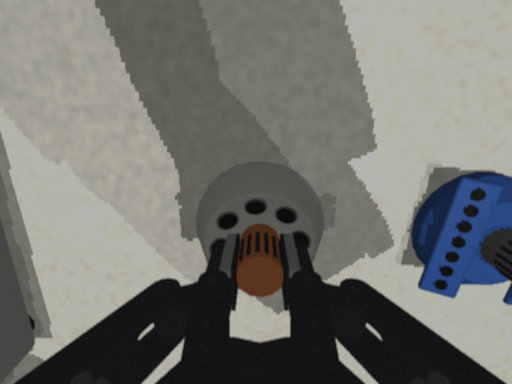

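Grasp is good: the knob's disc is at (259,274) between the pads, opening 0.26 (22 mm), grip force 58 N. Next I lift and move towards the centrifuge.

apply_moves(
  moves=[0,0,0,0,0,-0.01,1,0,0,0,0,0,-0.03,1,0,0,0,0,0,-0.03,1,0,0,0,0,0,-0.03,1,0,0,0,0,0,-0.03,1],
)

```text
clock: 3.85
eef_pos: [0.4944, 0.1791, 0.1696]
orientation: [-0.001, 1.0, -0.0, -0.0]
force: [0.7, -0.2, -2.3]
width: 0.263
grip_force: 59.0
```

apply_moves(
  moves=[0,0,0,-0.004,-0.025,0,1,0,0,0,-0.004,-0.025,0,1,0,0,0,-0.004,-0.025,0,1,0,0,0,-0.004,-0.025,0,1,0,0,0,0,-0.02,0,1],
)

```text
clock: 4.27
eef_pos: [0.5113, 0.0572, 0.1682]
orientation: [-0.0, 1.0, -0.0, 0.0]
force: [0.3, -0.1, -1.9]
width: 0.262
grip_force: 59.3
```

apply_moves(
  moves=[0,0,0,0,0,0,1,0,0,0,0,0,0,1,0,0,0,0,0,0,1],
)

```text
clock: 4.52
eef_pos: [0.5109, 0.0599, 0.168]
orientation: [-0.001, 1.0, 0.0, 0.0]
force: [0.1, 0.2, -1.4]
width: 0.261
grip_force: 59.2
```

```bash
python3 - <<'E'
from k import *
s=arm.get_state();m=cams.camera_model("wrist");im=cams.read_camera("wrist");print(s["eef_pos"].round(4),s["orientation"].round(4),s["force"].round(2),s["width"],s["grip_force"])
cv2.imwrite("pics/w3.png",im);knob(im,m,s["eef_pos"][2]+.028)
print(proj(m,np.array([.512,-.073,.0855])))
E
```

```text
[0.5109 0.0599 0.168 ] [-1.3e-03  1.0e+00  2.0e-04  1.0e-04] [ 0.06  0.17 -1.38] 0.2611439015697091 59.22799229621887
blob [ 236  224   48   72 2544] disc ((259.47064208984375, 273.8232116699219), (42.729095458984375, 46.52129364013672), 88.82125854492188) diam mm 20.37743282889757 22.185925680904607 p [0.50849262 0.05986229 0.19598408]
[103.72148247 199.03997914]
```

View pics/w3.png

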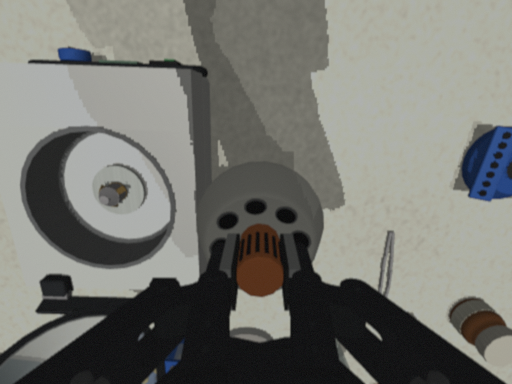

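Shaft tip is at about (108,197) in the wrist view, with the flange around (118,190). I'll zoom in on it.

```bash
python3 - <<'E'
import cv2
im=cv2.imread("pics/w3.png");cv2.imwrite("pics/c1.png",cv2.resize(im[155:225,70:165],None,fx=8,fy=8,interpolation=cv2.INTER_CUBIC))
E
```

```text
(no output)
```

View pics/c1.png

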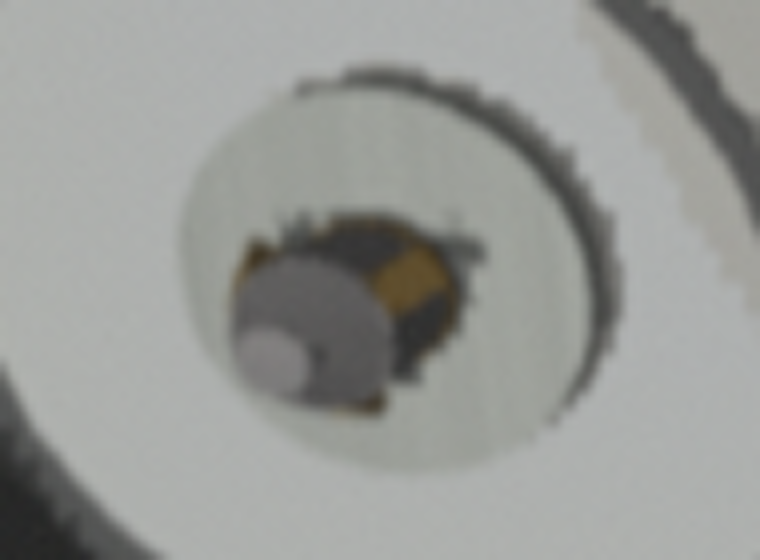

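The tip disc is at full-image (103.3,200.1) and the flange's ellipse centre at (117.9,189.4).

```bash
python3 - <<'E'
from h import *
m=cams.camera_model("wrist")
print(on(m,(103.3,200.1),.0855),on(m,(117.9,189.4),.060))
mt=cams.camera_model("top")
im=cv2.imread("pics/t0.png")
print(on(mt,(230+260/7-.43,190+227/6.5-.42),.0855))
# current held knob in top view
t=cams.read_camera("top");cv2.imwrite("pics/t1.png",t)
print(arm.get_state()["eef_pos"])
b=blobs(orange(t),4);print(b)
for c,s in b:
  if s[4]<120: print(on(mt,c,.19))
E
```

```text
[ 0.51300383 -0.07319726  0.0855    ] [ 0.51187217 -0.07272968  0.06      ]
[ 0.51400716 -0.07156338  0.0855    ]
[0.51091386 0.06024006 0.16779998]
[(array([132.1, 101.3]), [113, 88, 39, 27, 694]), (array([110.5, 115. ]), [109, 115, 4, 1, 4])]
[0.77776216 0.29101748 0.19      ]
```

apply_moves(
  moves=[0,0,0,-0.003,-0.03,0,1,0,0,0,0,-0.035,0,1,0,0,0,0,-0.035,0,1,0,0,0,0,-0.025,0,1,0,0,0,0,-0.008,0,1],
)

```text
clock: 5.03
eef_pos: [0.514, -0.0773, 0.1676]
orientation: [0.001, 1.0, -0.001, -0.0]
force: [-0.4, -1.1, -2.5]
width: 0.258
grip_force: 59.4
```

apply_moves(
  moves=[0,0,0,0,0,0,1,0,0,0,0,0,0.02,1,0,0,0,0,0,0.012,1,0,0,0,0,0,0.005,1,0,0,0,0,0,0,1],
)

```text
clock: 5.45
eef_pos: [0.5141, -0.0722, 0.1299]
orientation: [-0.002, 1.0, 0.0, -0.001]
force: [-0.0, -0.4, -2.3]
width: 0.261
grip_force: 59.4
```

```bash
cat > st.py <<'E'
from h import *
for i in range(3):
    s=arm.get_state();print(s["clock"],s["eef_pos"].round(4),s["force"].round(2),s["moment"].round(2),round(s["width"],3));cams.read_camera("top")
E
python3 st.py
```

```text
5.45 [ 0.5141 -0.0722  0.1299] [-0.02 -0.44 -2.34] [-0.04  0.01 -0.  ] 0.261
5.5 [ 0.5144 -0.0725  0.1307] [ 0.04 -0.51 -1.92] [-0.    0.   -0.02] 0.261
5.55 [ 0.5146 -0.0728  0.1311] [-0.3  -0.36 -1.92] [ 0.01  0.   -0.06] 0.257
```

Weight in hand is about 2 N. Now descending 2 mm at a time.

apply_moves(
  moves=[0,0,0,0.0005,0,0.002,1,0,0,0,0,0,0.002,1,0,0,0,0,0,0.002,1,0,0,0,0,0,0.001,1,0,0,0,0,0,0,1],
)

```text
clock: 6.02
eef_pos: [0.5137, -0.0737, 0.1234]
orientation: [-0.001, 1.0, -0.0, -0.0]
force: [-0.1, -0.1, -2.9]
width: 0.262
grip_force: 59.4
```

apply_moves(
  moves=[0,0,0,0,0,0.0015,1,0,0,0,0,0,0.001,1,0,0,0,0,0,0.001,1,0,0,0,0,0,0,1],
)

```text
clock: 6.35
eef_pos: [0.5138, -0.0737, 0.1199]
orientation: [-0.001, 1.0, -0.0, -0.0]
force: [0.4, 0.4, -1.9]
width: 0.261
grip_force: 59.4
```

apply_moves(
  moves=[0,0,0,0,0,0.001,1,0,0,0,0,0,0.001,1,0,0,0,0,0,0,1],
)

```text
clock: 6.6
eef_pos: [0.5138, -0.0737, 0.118]
orientation: [-0.001, 1.0, -0.0, -0.0]
force: [-0.2, 0.5, -2.2]
width: 0.26
grip_force: 59.4
```

apply_moves(
  moves=[0,0,0,0,0,0.001,1,0,0,0,0,0,0,1],
)

```text
clock: 6.77
eef_pos: [0.5138, -0.0737, 0.117]
orientation: [-0.001, 1.0, -0.0, -0.0]
force: [-0.0, 0.6, -2.0]
width: 0.263
grip_force: 59.4
```

apply_moves(
  moves=[0,0,0,0,0,0.001,1,0,0,0,0,0,0,1],
)

```text
clock: 6.93
eef_pos: [0.5138, -0.0737, 0.116]
orientation: [-0.001, 1.0, -0.0, -0.0]
force: [0.5, -1.3, -1.9]
width: 0.26
grip_force: 59.3
```

apply_moves(
  moves=[0,0,0,0,0,0.001,1,0,0,0,0,0,0,1],
)

```text
clock: 7.1
eef_pos: [0.5138, -0.0737, 0.115]
orientation: [-0.001, 1.0, -0.0, -0.0]
force: [-0.5, 1.2, -1.6]
width: 0.261
grip_force: 59.4
```

apply_moves(
  moves=[0,0,0,0,0,0.001,1,0,0,0,0,0,0,1],
)

```text
clock: 7.27
eef_pos: [0.5137, -0.0736, 0.114]
orientation: [-0.001, 1.0, 0.0, -0.0]
force: [-1.3, 1.3, -2.3]
width: 0.258
grip_force: 59.3
```

apply_moves(
  moves=[0,0,0,0.0003,0.0003,0.001,1,0,0,0,0,0,0,1],
)

```text
clock: 7.43
eef_pos: [0.5134, -0.0733, 0.113]
orientation: [-0.001, 1.0, 0.0, -0.0]
force: [0.1, 1.4, -1.0]
width: 0.258
grip_force: 59.4
```

apply_moves(
  moves=[0,0,0,0,0,0.001,1,0,0,0,0,0,0,1],
)

```text
clock: 7.6
eef_pos: [0.5135, -0.0733, 0.112]
orientation: [-0.001, 1.0, 0.0, -0.0]
force: [-1.4, 2.1, 0.4]
width: 0.258
grip_force: 59.6
```

```bash
python3 st.py
```

```text
7.6 [ 0.5135 -0.0733  0.112 ] [-1.42  2.06  0.38] [ 0.37  0.33 -0.06] 0.258
7.65 [ 0.5135 -0.0733  0.1121] [-1.22  1.7   0.11] [ 0.39  0.32 -0.02] 0.264
7.7 [ 0.5135 -0.0733  0.1121] [-1.77  1.43  0.43] [ 0.4   0.34 -0.06] 0.262
```

apply_moves(
  moves=[0,0,0,0.0005,0.0005,0,1,0,0,0,0,0,0,1],
)

```text
clock: 7.92
eef_pos: [0.513, -0.073, 0.1121]
orientation: [-0.001, 1.0, -0.0, 0.0]
force: [-0.1, -0.8, -1.5]
width: 0.261
grip_force: 59.4
```

apply_moves(
  moves=[0,0,0,0,0,0.0005,1,0,0,0,0,0,0,1],
)

```text
clock: 8.08
eef_pos: [0.5131, -0.073, 0.1116]
orientation: [-0.001, 1.0, -0.0, 0.0]
force: [-0.4, 1.5, 0.8]
width: 0.259
grip_force: 59.7
```

apply_moves(
  moves=[0,0,0,0,0,0.0005,1,0,0,0,0,0,0,1],
)

```text
clock: 8.25
eef_pos: [0.5131, -0.073, 0.1112]
orientation: [-0.001, 1.0, -0.0, 0.0]
force: [-0.9, -0.1, 3.5]
width: 0.261
grip_force: 60.0
```

apply_moves(
  moves=[0,0,0,0,0,0.0005,1,0,0,0,0,0,0,1],
)

```text
clock: 8.42
eef_pos: [0.5131, -0.073, 0.1107]
orientation: [-0.001, 1.0, -0.0, 0.0]
force: [-1.4, -0.1, 4.4]
width: 0.262
grip_force: 60.2
```

apply_moves(
  moves=[0,0,0,0,0,0.0005,1,0,0,0,0,0,0,1],
)

```text
clock: 8.58
eef_pos: [0.5132, -0.073, 0.1103]
orientation: [-0.001, 1.0, -0.0, 0.0]
force: [-1.2, 0.4, 6.7]
width: 0.257
grip_force: 60.3
```

apply_moves(
  moves=[0,0,0,0,0,0.0005,1,0,0,0,0,0,0,1],
)

```text
clock: 8.75
eef_pos: [0.5132, -0.073, 0.1098]
orientation: [-0.001, 1.0, -0.0, 0.0]
force: [-0.8, 0.4, 7.4]
width: 0.26
grip_force: 60.4
```

apply_moves(
  moves=[0,0,0,0,0,0.0005,1,0,0,0,0,0,0,1],
)

```text
clock: 8.92
eef_pos: [0.5133, -0.073, 0.1094]
orientation: [-0.001, 1.0, -0.0, 0.0]
force: [-1.6, 0.5, 8.3]
width: 0.261
grip_force: 60.5
```

apply_moves(
  moves=[0,0,0,0.0003,0,0.0005,1,0,0,0,0,0,0.0005,1],
)

```text
clock: 9.08
eef_pos: [0.5132, -0.073, 0.1086]
orientation: [-0.001, 1.0, -0.0, 0.001]
force: [-1.3, -0.0, 11.4]
width: 0.261
grip_force: 60.8
```

apply_moves(
  moves=[0,0,0,0,0,0.0005,1,0,0,0,0,0,0.0005,1],
)

```text
clock: 9.25
eef_pos: [0.5132, -0.073, 0.1076]
orientation: [-0.001, 1.0, -0.0, 0.001]
force: [-0.8, 0.3, 12.9]
width: 0.26
grip_force: 60.9
```

apply_moves(
  moves=[0,0,0,0,0,0.0005,1,0,0,0,0,0,0.0005,1],
)

```text
clock: 9.42
eef_pos: [0.5133, -0.073, 0.1067]
orientation: [-0.001, 1.0, -0.0, 0.001]
force: [-1.4, -0.1, 13.4]
width: 0.258
grip_force: 61.0
```

apply_moves(
  moves=[0,0,0,0.0003,0,0.0005,1,0,0,0,0,0,0.0005,1],
)

```text
clock: 9.58
eef_pos: [0.513, -0.073, 0.1057]
orientation: [-0.001, 1.0, -0.0, 0.001]
force: [0.3, 0.1, -8.3]
width: 0.259
grip_force: 59.0
```

apply_moves(
  moves=[0,0,0,0,0,0.0005,1,0,0,0,0,0,0.0005,1],
)

```text
clock: 9.75
eef_pos: [0.5127, -0.073, 0.1042]
orientation: [-0.001, 1.0, -0.0, 0.0]
force: [0.1, -0.0, 4.6]
width: 0.258
grip_force: 60.2
```

apply_moves(
  moves=[0,0,0,0,0,0.0005,1,0,0,0,0,0,0.0005,1],
)

```text
clock: 9.92
eef_pos: [0.5125, -0.0729, 0.1031]
orientation: [-0.001, 1.0, -0.0, 0.0]
force: [0.1, -0.6, 4.2]
width: 0.266
grip_force: 60.2
```

apply_moves(
  moves=[0,0,0,0,0,0.0005,1,0,0,0,0,0,0.0005,1],
)

```text
clock: 10.08
eef_pos: [0.5124, -0.0729, 0.1021]
orientation: [-0.001, 1.0, -0.0, 0.0]
force: [0.6, -0.8, 2.0]
width: 0.265
grip_force: 60.0
```

apply_moves(
  moves=[0,0,0,0,0,0.0005,1,0,0,0,0,0,0.0005,1],
)

```text
clock: 10.25
eef_pos: [0.5122, -0.0729, 0.1009]
orientation: [-0.001, 1.0, -0.0, -0.0]
force: [-0.8, 1.0, -3.0]
width: 0.262
grip_force: 59.4
```

apply_moves(
  moves=[0,0,0,0,0,0.0005,1,0,0,0,0,0,0.0005,1],
)

```text
clock: 10.42
eef_pos: [0.5121, -0.0729, 0.0998]
orientation: [-0.001, 1.0, -0.0, -0.0]
force: [-0.4, 0.2, -1.9]
width: 0.261
grip_force: 59.5
```

apply_moves(
  moves=[0,0,0,0,0,0.0005,1,0,0,0,0,0,0.0005,1],
)

```text
clock: 10.58
eef_pos: [0.5123, -0.0729, 0.099]
orientation: [-0.001, 1.0, -0.0, -0.0]
force: [-0.4, 0.7, -2.4]
width: 0.258
grip_force: 59.5
```

apply_moves(
  moves=[0,0,0,0,0,0.0005,1,0,0,0,0,0,0,1],
)

```text
clock: 10.75
eef_pos: [0.5124, -0.073, 0.0985]
orientation: [-0.001, 1.0, -0.0, -0.0]
force: [0.5, -0.5, -1.7]
width: 0.263
grip_force: 59.5
```

apply_moves(
  moves=[0,0,0,0,0,0.0005,1,0,0,0,0,0,0,1],
)

```text
clock: 10.92
eef_pos: [0.5124, -0.073, 0.0981]
orientation: [-0.001, 1.0, -0.0, -0.0]
force: [-0.1, 0.7, -2.9]
width: 0.262
grip_force: 59.5
```

apply_moves(
  moves=[0,0,0,0,0,0.0004,1,0,0,0,0,0,0,1],
)

```text
clock: 11.08
eef_pos: [0.5124, -0.0729, 0.0978]
orientation: [-0.001, 1.0, -0.0, 0.0]
force: [-0.3, 0.8, 3.0]
width: 0.261
grip_force: 59.8
```

apply_moves(
  moves=[0,0,0,0,0,0.0003,1,0,0,0,0,0,0,1],
)

```text
clock: 11.25
eef_pos: [0.5125, -0.0729, 0.0977]
orientation: [-0.001, 1.0, -0.0, 0.0]
force: [-1.7, 0.4, 7.0]
width: 0.26
grip_force: 60.2
```

apply_moves(
  moves=[0,0,0,0,0,0.0002,1,0,0,0,0,0,0,1],
)

```text
clock: 11.42
eef_pos: [0.5125, -0.073, 0.0976]
orientation: [-0.001, 1.0, -0.0, 0.0]
force: [-2.5, 0.5, 10.2]
width: 0.261
grip_force: 60.4
```

The rotor is home: stiff contact at TCP z 0.0978, with the click felt before it. Now the slow pull, taking up the play first.

apply_moves(
  moves=[0,0,0,0.0002,0,-0.0005,1,0,0,0,0,0,-0.0004,1,0,0,0,0,0,-0.0003,1,0,0,0,0,0,-0.0002,1,0,0,0,0,0,0,1],
)

```text
clock: 11.83
eef_pos: [0.5122, -0.0729, 0.0986]
orientation: [-0.001, 1.0, -0.0, -0.0]
force: [0.3, -0.0, -2.5]
width: 0.26
grip_force: 59.9
```

apply_moves(
  moves=[0,0,0,0,0,-0.0002,1,0,0,0,0,0,0,1],
)

```text
clock: 12.0
eef_pos: [0.5122, -0.0729, 0.0988]
orientation: [-0.001, 1.0, -0.0, -0.0]
force: [0.3, -0.1, -2.5]
width: 0.258
grip_force: 59.9
```

apply_moves(
  moves=[0,0,0,0,0,-0.0002,1,0,0,0,0,0,0,1],
)

```text
clock: 12.17
eef_pos: [0.5122, -0.0729, 0.099]
orientation: [-0.001, 1.0, -0.0, -0.0]
force: [0.4, -0.8, -1.8]
width: 0.26
grip_force: 59.9
```

apply_moves(
  moves=[0,0,0,0,0,-0.0002,1,0,0,0,0,0,0,1],
)

```text
clock: 12.33
eef_pos: [0.5122, -0.073, 0.0992]
orientation: [-0.001, 1.0, -0.0, 0.0]
force: [0.1, -1.0, -1.5]
width: 0.261
grip_force: 59.9
```

apply_moves(
  moves=[0,0,0,0,0,-0.0002,1,0,0,0,0,0,-0.0001,1,0,0,0,0,0,0,1],
)

```text
clock: 12.58
eef_pos: [0.5122, -0.0729, 0.0995]
orientation: [-0.001, 1.0, -0.0, -0.0]
force: [-0.2, -0.2, -2.0]
width: 0.262
grip_force: 59.9
```

apply_moves(
  moves=[0,0,0,0,0,-0.0002,1,0,0,0,0,0,-0.0001,1,0,0,0,0,0,0,1],
)

```text
clock: 12.83
eef_pos: [0.5122, -0.0729, 0.0998]
orientation: [-0.001, 1.0, -0.0, -0.0]
force: [-0.5, -0.2, -1.3]
width: 0.263
grip_force: 59.9
```

apply_moves(
  moves=[0,0,0,0,0,-0.0002,1,0,0,0,0,0,-0.0001,1,0,0,0,0,0,0,1],
)

```text
clock: 13.08
eef_pos: [0.5123, -0.0729, 0.1002]
orientation: [-0.001, 1.0, -0.0, 0.0]
force: [0.3, 0.5, -2.4]
width: 0.263
grip_force: 59.9
```

apply_moves(
  moves=[0,0,0,0,0,-0.0002,1,0,0,0,0,0,0,1],
)

```text
clock: 13.25
eef_pos: [0.5122, -0.0729, 0.1003]
orientation: [-0.001, 1.0, -0.0, -0.0]
force: [0.0, -0.2, -1.7]
width: 0.26
grip_force: 59.5
```

apply_moves(
  moves=[0,0,0,0,0,-0.0002,1,0,0,0,0,0,0,1],
)

```text
clock: 13.42
eef_pos: [0.5122, -0.0729, 0.1006]
orientation: [-0.001, 1.0, -0.0, -0.0]
force: [-0.2, 0.3, -2.6]
width: 0.261
grip_force: 59.5
```

apply_moves(
  moves=[0,0,0,0,0,-0.0002,1,0,0,0,0,0,0,1],
)

```text
clock: 13.58
eef_pos: [0.5122, -0.0729, 0.1008]
orientation: [-0.001, 1.0, -0.0, 0.0]
force: [-0.4, 0.0, -1.8]
width: 0.261
grip_force: 59.5
```

apply_moves(
  moves=[0,0,0,0,0,-0.0002,1,0,0,0,0,0,0,1],
)

```text
clock: 13.75
eef_pos: [0.5122, -0.073, 0.1009]
orientation: [-0.001, 1.0, -0.0, -0.0]
force: [0.1, -0.1, -2.0]
width: 0.263
grip_force: 59.4
```

apply_moves(
  moves=[0,0,0,0,0,-0.0002,1,0,0,0,0,0,0,1],
)

```text
clock: 13.92
eef_pos: [0.5122, -0.0729, 0.1011]
orientation: [-0.001, 1.0, -0.0, -0.0]
force: [0.2, 0.4, -6.1]
width: 0.261
grip_force: 59.2
```

apply_moves(
  moves=[0,0,0,0,0,-0.0002,1,0,0,0,0,0,0,1],
)

```text
clock: 14.08
eef_pos: [0.5121, -0.0729, 0.1012]
orientation: [-0.001, 1.0, -0.0, -0.0]
force: [0.2, -0.9, -8.9]
width: 0.264
grip_force: 59.0
```

apply_moves(
  moves=[0,0,0,0,0,-0.0002,1,0,0,0,0,0,0,1],
)

```text
clock: 14.25
eef_pos: [0.5121, -0.0729, 0.1014]
orientation: [-0.001, 1.0, -0.0, -0.0]
force: [0.9, 0.3, -9.6]
width: 0.258
grip_force: 59.1
```

apply_moves(
  moves=[0,0,0,0,0,-0.0002,1,0,0,0,0,0,0,1],
)

```text
clock: 14.42
eef_pos: [0.5121, -0.0729, 0.1015]
orientation: [-0.001, 1.0, -0.0, -0.0]
force: [1.1, 0.5, -14.2]
width: 0.263
grip_force: 59.3
```

apply_moves(
  moves=[0,0,0,0,0,-0.0001,1,0,0,0,0,0,0,1],
)

```text
clock: 14.58
eef_pos: [0.5121, -0.0729, 0.1017]
orientation: [-0.001, 1.0, -0.0, -0.0]
force: [0.1, 0.5, -14.9]
width: 0.262
grip_force: 59.3
```

apply_moves(
  moves=[0,0,0,0,0,-5e-05,1,0,0,0,0,0,0,1,0,0,0,0,0,0,1],
)

```text
clock: 14.83
eef_pos: [0.5121, -0.0729, 0.1017]
orientation: [-0.001, 1.0, -0.0, -0.0]
force: [0.9, -0.1, -17.2]
width: 0.262
grip_force: 59.4
```

apply_moves(
  moves=[0,0,0,0,0,0,1,0,0,0,0,0,0,1,0,0,0,0,0,0,1],
)

```text
clock: 15.08
eef_pos: [0.5121, -0.0729, 0.1018]
orientation: [-0.001, 1.0, -0.0, -0.0]
force: [0.9, -0.0, -19.3]
width: 0.26
grip_force: 59.4
```

apply_moves(
  moves=[0,0,0,0,0,0,1,0,0,0,0,0,0,1,0,0,0,0,0,0,1],
)

```text
clock: 15.33
eef_pos: [0.5122, -0.073, 0.1018]
orientation: [-0.001, 1.0, -0.0, -0.0]
force: [0.7, 0.1, -18.4]
width: 0.261
grip_force: 59.5
```

The force is creeping up with the slow tracking, so I ease off a little and hold.

apply_moves(
  moves=[0,0,0,0,0,0.00015,1,0,0,0,0,0,0,1],
)

```text
clock: 15.5
eef_pos: [0.5122, -0.0729, 0.1017]
orientation: [-0.001, 1.0, -0.0, -0.0]
force: [1.0, -0.0, -16.2]
width: 0.261
grip_force: 59.6
```

apply_moves(
  moves=[0,0,0,0,0,0,1,0,0,0,0,0,0,1],
)

```text
clock: 15.67
eef_pos: [0.5122, -0.0729, 0.1017]
orientation: [-0.001, 1.0, -0.0, -0.0]
force: [-0.0, 0.1, -17.1]
width: 0.26
grip_force: 59.6
```

apply_moves(
  moves=[0,0,0,0,0,0,1,0,0,0,0,0,0,1,0,0,0,0,0,0,1],
)

```text
clock: 15.92
eef_pos: [0.5122, -0.0729, 0.1017]
orientation: [-0.001, 1.0, -0.0, -0.0]
force: [0.4, 0.6, -16.6]
width: 0.26
grip_force: 59.7
```

apply_moves(
  moves=[0,0,0,0,0,0,1,0,0,0,0,0,0,1,0,0,0,0,0,0,1],
)

```text
clock: 16.17
eef_pos: [0.5122, -0.0729, 0.1017]
orientation: [-0.001, 1.0, -0.0, -0.0]
force: [-0.6, -0.7, -17.2]
width: 0.259
grip_force: 59.7
```

apply_moves(
  moves=[0,0,0,0,0,0.0003,1,0,0,0,0,0,0.0005,1,0,0,0,0,0,0.001,1,0,0,0,0,0,0.001,1,0,0,0,0,0,0.0005,1],
)

```text
clock: 16.58
eef_pos: [0.5126, -0.0729, 0.0987]
orientation: [-0.001, 1.0, -0.0, 0.0]
force: [0.5, 0.0, -2.0]
width: 0.261
grip_force: 61.2
```

apply_moves(
  moves=[0,0,0,0,0,0.0003,1,0,0,0,0,0,0,1],
)

```text
clock: 16.75
eef_pos: [0.5123, -0.0729, 0.0982]
orientation: [-0.001, 1.0, -0.0, 0.0]
force: [-0.1, -0.1, -1.6]
width: 0.263
grip_force: 61.2
```

apply_moves(
  moves=[0,0,0,0,0,0.0003,1,0,0,0,0,0,0,1],
)

```text
clock: 16.92
eef_pos: [0.5123, -0.0729, 0.0979]
orientation: [-0.001, 1.0, -0.0, 0.0]
force: [-0.1, 0.9, 0.1]
width: 0.255
grip_force: 61.3
```

apply_moves(
  moves=[0,0,0,0,0,0.0002,1,0,0,0,0,0,0,1],
)

```text
clock: 17.08
eef_pos: [0.5123, -0.0729, 0.0978]
orientation: [-0.001, 1.0, -0.0, 0.0]
force: [-0.0, 0.1, 3.6]
width: 0.261
grip_force: 61.5
```

apply_moves(
  moves=[0,0,0,0,0,0,0.4,0,0,0,0,0,0,0.4,0,0,0,0,0,0,0.4,0,0,0,0,0,0,0.4,0,0,0,0,0,0,0.4],
)

```text
clock: 17.5
eef_pos: [0.5122, -0.0729, 0.0976]
orientation: [-0.001, 1.0, -0.0, -0.0]
force: [-0.1, 0.2, -0.4]
width: 0.601
grip_force: 0.0
```

apply_moves(
  moves=[0,0,0,0,0,-0.005,0.4,0,0,0,0,0,-0.02,0.4,0,0,0,0,0,-0.03,0.4,0,0,0,0,0,-0.03,0.4,0,0,0,0,0,0,0.4],
)

```text
clock: 17.92
eef_pos: [0.5138, -0.073, 0.1875]
orientation: [-0.001, 1.0, -0.0, 0.003]
force: [0.5, -0.2, -0.3]
width: 0.599
grip_force: 0.0
```

```bash
python3 - <<'E'
from k import *
cams.read_camera("top");cams.read_camera("top")
s=arm.get_state();m=cams.camera_model("wrist");im=cams.read_camera("wrist");print(s["clock"],s["eef_pos"].round(4),s["force"].round(2),s["width"],s["grip_force"])
cv2.imwrite("pics/w4.png",im);knob(im,m,.126)
E
```

```text
18.0167 [ 0.5125 -0.073   0.1837] [ 0.24 -0.12 -0.13] 0.5993651968706931 0.0
blob [244 182  32  42 963] disc ((259.7172546386719, 207.5645751953125), (27.29796028137207, 28.35274314880371), 95.15473175048828) diam mm 20.89263439612331 21.699917892377123 p [ 0.51090891 -0.0730976   0.126     ]
```

View pics/w4.png

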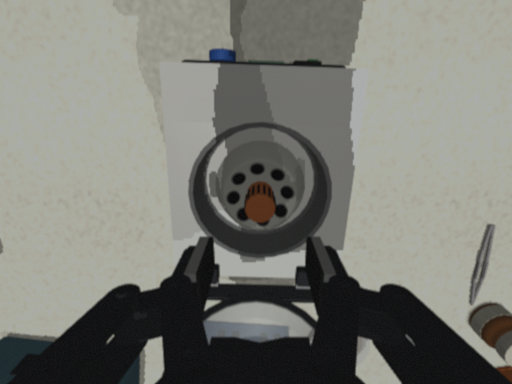

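The rotor sits level and centred in the bowl, with its knob at (260,207), and the gripper is clear of it. I'm handing the job in.

```bash
python3 -c "
from plant import job;print(job.sign_off())"
```

```text
the job is handed in; nothing more can be done
None
```

The rotor is clicked fully home on the spindle. The pull test held for over half a second at a wrist reading of about 15–19 N (highest seen 19.3 N, including roughly 2 N of rotor weight). The rotor was then set back down and released, and the job was handed in at about 18 s.

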